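# Trial-fit a taper-shank paddle and wedge it free

## Robot

A 6-joint arm with a two-finger parallel gripper is mounted at the origin on the work surface. World frame = base frame: x ahead of the robot, y to its left, z up, the work surface at z = 0. Lengths are in m, angles in degrees, forces in N, time in s.
With the tool pointing down it reaches from about 0.325 to 0.875 m from the base axis. Payload 4.4 kg.
Tool frame: the origin (TCP) lies at the very end of the fingers, on their centre line; the grasp point (between the pads) lies 19 mm behind it (hold_point_z is the distance from the TCP to the grasp point, in m); y points along the fingers, x is the direction in which the jaws open and shut, and the axes are right-handed (so a half turn about y gives the same grasp; the last joint's range is limited). The gripper opens to 85 mm and grips with 20 to 120 N. Pads are 22 mm wide; open, the fingers measure 114 mm over their backs; the gripper's body (76 mm by 85 mm) begins 54 mm behind the grasp point. The pads swing forward as they close: fully open they stand 13 mm farther back than shut.
Start: joints at [-73.138, 11.837, 88.321, -0, 79.842, -8.623], TCP at [0.247, -0.519, 0.194] pointing down, gripper open.
Joint ranges: [-156.59, 156.59], [-49.26, 127.26], [12.9, 141.05], [-63.56, 243.56], [4.71, 150.69], [-161.64, 161.64]. Speed limits (degrees/s): [159.86, 159.86, 180, 180, 180, 180].

## Interface

Orientations are given as [roll, pitch, yaw] about the fixed x, y, z axes, in that order (R = Rz(yaw) Ry(pitch) Rx(roll)).
In Python, from station import * gives the robot as it stands.
- The arm moves only by the tool apply_moves, never from a script. Its argument "commands" is a list of rows, each a list of 4 numbers: the shift along the tool's x, y, z in cm, then the turn about the tool's y in rad. In form: [[tx, ty, tz, spin], ...]. A call has 1 to 10 rows; each row is the pose to reach, as a shift and turn from the pose measured when the call began, along the tool's axes at that moment; what a row does not reach only later rows make up. A row lasts 1/8 s, in which the tool goes at most 62.5 mm and 10.7 degrees, less where a joint would pass 70% of its speed; a pose out of reach is approached as far as the arm can. A call with a gripper value outside its range is refused whole. "grip" is the opening, from 0 (shut) to 1 (fully open), set as the call begins (left out, the last holds). The fingers move at their own pace and stop on an object; "grip_force" is the grip in N (left out, the last holds). Time passes only in rows, so rows that repeat a pose let the fingers close. It gives the time, the measured TCP pose, the force and the opening at its end, in the units of the state.
- state(): the state, without advancing time (a new reading comes with each control period).
- capture(name): name is "scene" or "top" or "wrist"; returns a dict with "frame" (480x640x3 uint8, red, green, blue), "K" (3x3 intrinsics, pixels), "R" (3x3) and "t" (3): a world point X has camera coordinates R X + t; the wrist camera has in their place "T_tool_cam" (4x4, takes a point from camera to tool coordinates, whose origin is the TCP and whose axes are the tool frame's). Camera axes: x right, y down, z forward; pixel columns grow to the right and rows downward; lengths in m; the calibration is good to about 2 mm. A picture is of the moment at which its call begins: read the wrist's pose just before it. There is no depth.
- finish_job(): hands the job in, once; it reports no verdict.
The state is a dict: "clock": time; "qpos": joint angles; "qd": joint speeds; "joint_torque": joint torques, N m; "ee_pos": TCP position; "orientation": TCP orientation; "wrist_force": force on the tool from outside, world axes, zero at the start; "ft_torque": the same for the moment, N m; "grip_width": finger opening in m.
Only numpy, scipy, OpenCV 4.12 (cv2) and the standard library are available. Lean on these libraries where they do the work, as an engineer would, in place of code of your own. Each camera call takes 0.05 s, during which the arm holds its last target.

## Task

Check the fit of the stirrer paddle's tapered shank: it stands loose in its sleeve, so push it down while twisting it until its tang drops into the slot and its shoulder sits fully home on the sleeve, and let go of it. Then drive the wedge through the slot at the foot of the sleeve, thin end first until it comes out at the far side and lifts the seated paddle about a centimetre free, and leave both standing like that. Do not touch the paddle once the wedge is in the slot, never pull it out of the sleeve, and leave the other things on the bench where they are.

Things in the scene. Friction and masses are not known exactly. Their poses are not given: they have to be found in the camera images.
- stand: Taper sleeve fixed to the bench. Origin on the bench, on the sleeve's axis; z up, x along its slot. Aluminium base plate 200 (x) by 100 (y) by 18 mm high; on it two steel cheeks, 64 mm along x, from z = 18 to 48 mm, the slot between them; on these a round steel sleeve with a tapered bore, 37 mm across at the rim, 27 mm at the bottom.
- stand_slot (a point): Middle of the slot's floor, on the sleeve's axis, level with the plate's top, 18 mm above the bench. The slot runs right through along the stand's x between the cheeks, 16 mm wide, 30 mm high under the sleeve, open at both ends (32 mm from the axis). The wedge may enter at either end, sliding on the plate.
- stand_rim (a point): Centre of the sleeve's mouth, 88 mm above the bench. The rim is 57 mm across outside, the bore 37 mm. Half-way down the bore two small sprung brass pads, either side of the slot's line, stand 1 mm out of the wall: they grip the taper over its last 8 mm.
- paddle_blade (a point): Stirrer paddle, 0.4 kg, loose. Centre of its flat white blade: 50 mm along x, 12 mm thick (y), 40 mm high (z). At the start it stands loose in the sleeve, this point 134 mm above the bench, the blade 35 to 90 degrees out of line with the slot, to either side. Fully home, this point is 118 mm above the bench. Half a turn makes no difference.
- paddle_shoulder (a point): Centre of the underside of the paddle's steel shoulder disc (52 mm across, 10 mm thick), 30 mm below the blade's centre. Below it the tapered shank, 40 mm long, 37 mm across at the shoulder, 27 mm at the bottom. Loose at the start it is 16 mm above the sleeve's rim; fully home it lies on the rim.
- paddle_tang (a point): Middle of the lower end of the paddle's flat tang, 86 mm below the blade's centre: 24 mm along x, 12 mm thick (y), 16 mm long, in line with the blade. At the start it rests on the cheeks, across the slot. In line with the slot within 8 degrees it drops in part way; the last 4 to 8 mm need a push of 5 to 20 N, least while twisting a few degrees to and fro. Home, its end is 14 mm above the slot's floor.
- wedge_handle (a point): Wedge, 0.2 kg, loose, lying on its flat underside on the bench. Centre of its upright grey handle, 40 mm (x) by 24 mm (y) by 80 mm high, 40 mm above the underside. x points to the thin end. From the handle's front, 20 mm ahead, an aluminium blade 10 mm thick (y) runs 140 mm on, its top sloping from 40 mm high to 5 mm at the nose.
- wedge_nose (a point): Middle of the wedge's thin end, 160 mm ahead of the handle's centre, 2.5 mm above the underside. With the nose 72 mm past the sleeve's axis (handle's centre 88 mm before it) a seated paddle is lifted about 12 mm. Driving takes up to about 15 N; the wedge stays by friction when let go.
- jar_a: Bystander: brown jar with black lid, 56 mm across, 85 mm high; origin under its centre.
- jar_b: Bystander: the other brown jar, 56 mm across, 85 mm high; origin under its centre.
- beaker: Bystander: small glass beaker, 68 mm across, 80 mm high; origin under its centre.
- tip_box: Bystander: green box 85 by 120 by 55 mm high; origin under its centre.
- marker: Bystander: grey marker 135 mm long, 16 mm thick, lying along its x; origin under its middle.
- cap: Bystander: white screw cap, 40 mm across, 18 mm high; origin under its centre.
- water: Bystander: clear bottle, 64 mm across, 160 mm high; origin under its centre.
Things that resemble listed ones, but are neither listed nor needed, are in the scene too. Leave any red look-alike of the part that bears wedge_handle alone.

How it is judged:
By the outcome, as a careful person would: the job done as asked, in the order asked, and still so for the second after the job is handed in, with the robot touching nothing.
It also fails if it takes over 61 s, if anything falls off the work surface, if the arm or the gripper's body presses on something with over 40 N, if the wrist force passes 120 N, or if a joint passes its speed limit or range.

## Working session

There is one attempt and no reset: what is moved stays moved. The work goes in short steps, Python scripts to look and compute and a tool call to move; the robot and the scene stay as the last step left them, time stands still between calls to the robot, and variables do not carry over. Pictures are saved under pics/ and viewed, and the job is handed in when it is done.

Besides the shell and the picture viewer there is one more tool, called after ">>>" as name(argument=value, ...) on one line, values as JSON. apply_moves: Moves the arm, as the interface text tells. Its arguments: {"type":"object","properties":{"commands":{"type":"array","items":{"type":"array","items":{"type":"number"}}},"grip":{"type":"number"},"grip_force":{"type":"number"}},"required":["commands"]}

```bash
mkdir -p pics; ls; cat > h.py <<'E'
from station import *
import numpy as np, cv2, sys
def snap(n,f):
    c=capture(n); cv2.imwrite('pics/'+f,c['frame'][:,:,::-1]); return c
E
python3 - <<'E'
from h import *
print(state())
for n in('scene','top','wrist'):
    c=snap(n,n+'0.png'); print({k:np.round(v,4).tolist() for k,v in c.items() if k!='frame'})
E
```

```text
pics
{'clock': 0.0, 'qpos': array([-7.31388523e+01,  1.18852914e+01,  8.84054705e+01,  1.19818397e-03,
        7.98411461e+01, -8.62412758e+00]), 'qd': array([ 0.1350214 , -0.0822545 , -0.00934809, -0.02989829,  0.03631202,
       -0.01003399]), 'joint_torque': array([-8.66366336e-04, -3.83038759e+01, -2.91598660e+01, -1.67368066e-04,
        1.06041029e-02,  5.06758028e-06]), 'ee_pos': array([ 0.24714932, -0.51823994,  0.19250997]), 'orientation': array([-89.97905455,   0.13023979, -64.51491357]), 'wrist_force': array([-0.19935245,  0.9384123 , -0.1823543 ]), 'ft_torque': array([-0.01115746,  0.01868188,  0.00187043]), 'grip_width': 0.08579104221234057}
{'K': [[467.9751, 0.0, 327.1472], [0.0, 467.9751, 244.21], [0.0, 0.0, 1.0]], 'R': [[0.7017, 0.7124, -0.0044], [0.5525, -0.548, -0.628], [-0.4498, 0.4383, -0.7782]], 't': [-0.3796, -0.2235, 1.2504]}
{'K': [[617.6959, 0.0, 318.6918], [0.0, 617.6959, 246.0579], [0.0, 0.0, 1.0]], 'R': [[0.0209, -0.9997, -0.0147], [-0.9971, -0.0197, -0.0741], [0.0738, 0.0162, -0.9971]], 't': [-0.0041, 0.531, 1.3628]}
{'K': [[336.8506, 0.0, 319.2755], [0.0, 336.8506, 244.3378], [0.0, 0.0, 1.0]], 'T_tool_cam': [[1.0, -0.0, 0.0005, 0.0002], [-0.0005, -0.2726, 0.9621, -0.18], [0.0001, -0.9621, -0.2726, 0.0691], [0.0, 0.0, 0.0, 1.0]]}
```

View pics/scene0.png

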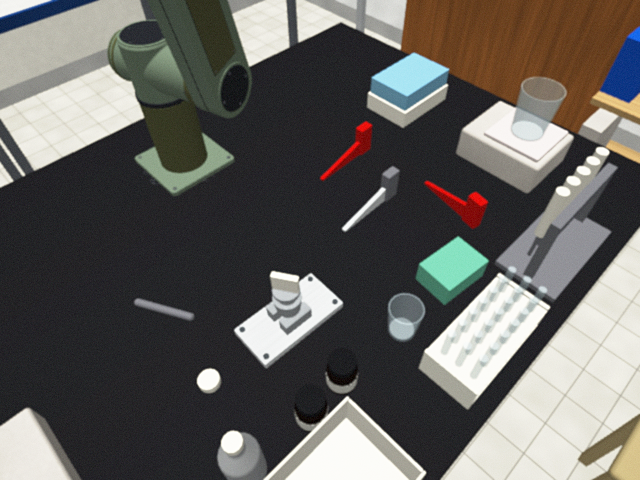

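View pics/top0.png

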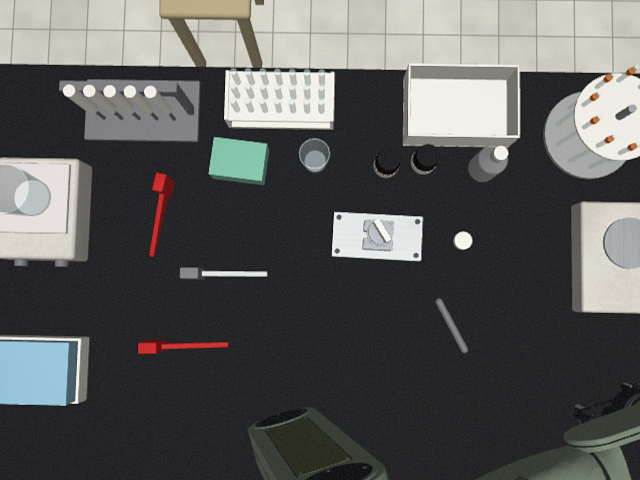

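View pics/wrist0.png

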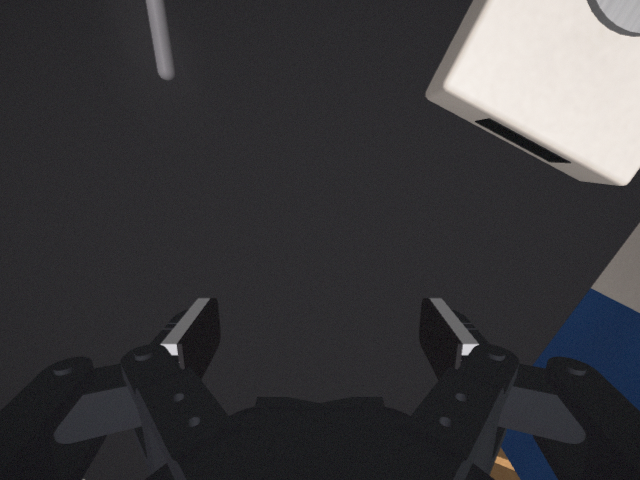

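```bash
python3 - <<'E'
from h import *
im=cv2.imread('pics/top0.png')
a=cv2.resize(im[200:275,320:435],None,fx=6.9,fy=6.9,interpolation=cv2.INTER_CUBIC); cv2.imwrite('pics/topz.png',a)
a=cv2.resize(im[240:300,165:285],None,fx=6.6,fy=6.6,interpolation=cv2.INTER_CUBIC); cv2.imwrite('pics/topw.png',a)
im=cv2.imread('pics/scene0.png')
a=cv2.resize(im[250:370,225:350],None,fx=5,fy=5,interpolation=cv2.INTER_CUBIC); cv2.imwrite('pics/scz.png',a)
E
```

```text
(no output)
```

View pics/topz.png

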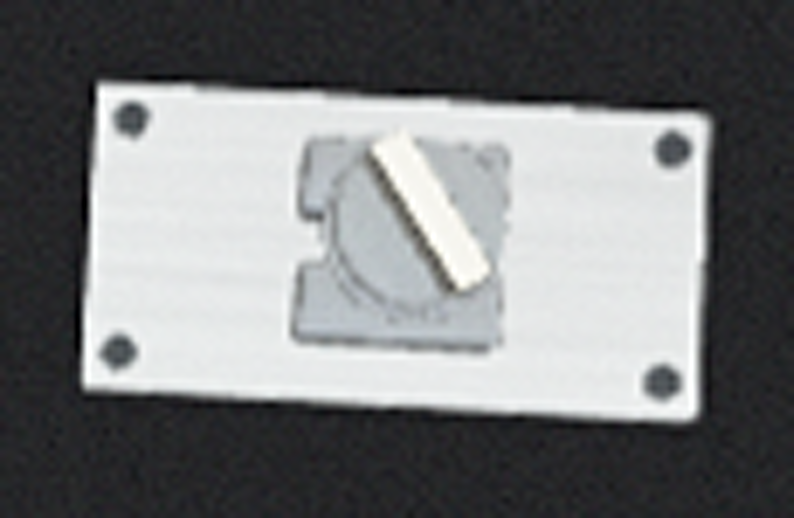

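View pics/topw.png

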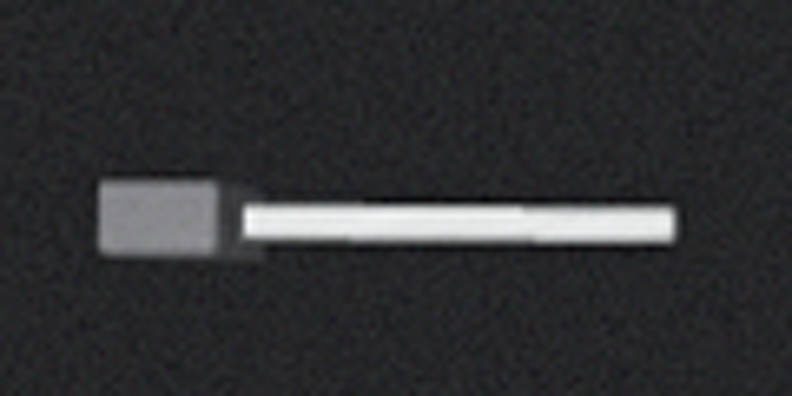

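View pics/scz.png

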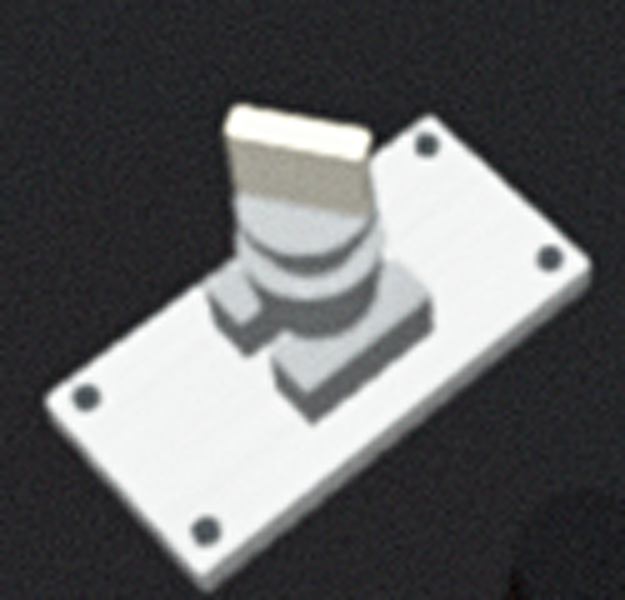

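```bash
cat >> h.py <<'E'
def bp(c,uv,z):
    uv=np.atleast_2d(uv).astype(float)
    d=np.c_[uv,np.ones(len(uv))]@np.linalg.inv(c['K']).T@c['R']
    o=-c['R'].T@c['t']
    return o+d*((z-o[2])/d[:,2])[:,None]
E
python3 - <<'E'
from h import *
c=capture('top'); s=capture('scene')
def cr(p,f,x,y): return (np.array(p)+.5)/f-.5+[x,y]
P=bp(c,cr([(98,82),(711,114),(697,423),(83,388)],6.9,320,200),.018); print('plate',P.round(4),P.mean(0)); print(np.linalg.norm(np.diff(P,axis=0),axis=1))
P2=bp(c,cr([(131,119),(672,149),(661,382),(118,351)],6.9,320,200),.018);print(P2.mean(0),P2)
d=(P[0]+P[3]-P[1]-P[2]);print('slot dir',np.degrees(np.arctan2(d[1],d[0])))
B=bp(c,cr([(402,130),(490,268),(458,293),(370,152)],6.9,320,200),.154);print('blade',B.round(4),B.mean(0));print(np.linalg.norm(np.diff(B,axis=0),axis=1))
d=B[0]+B[3]-B[1]-B[2];print(np.degrees(np.arctan2(d[1],d[0])))
H=bp(c,cr([(98,180),(218,180),(218,256),(98,256)],6.6,165,240),.08);print('handle',H.round(4),H.mean(0));print(np.linalg.norm(np.diff(H,axis=0),axis=1))
N=bp(c,cr([(676,206),(676,243)],6.6,165,240),.005);print('nose',N,N.mean(0))
# scene
S=bp(s,cr([(432,115),(590,262),(205,585),(45,402)],5,225,250),.018);print('scene plate',S.round(4),S.mean(0))
SB=bp(s,cr([(237,105),(372,131),(364,160),(226,136)],5,225,250),.154);print('blade',SB.round(4),SB.mean(0))
a=N.mean(0)-H.mean(0); print('wedge yaw',np.degrees(np.arctan2(a[1],a[0])),np.linalg.norm(a[:2]))
E
```

```text
plate [[ 0.6098 -0.0256  0.018 ]
 [ 0.6031 -0.225   0.018 ]
 [ 0.5024 -0.2213  0.018 ]
 [ 0.5098 -0.0226  0.018 ]] [ 0.55627022 -0.12362339  0.018     ]
[0.19952472 0.10072064 0.19883851]
[ 0.55669014 -0.12307645  0.018     ] [[ 0.59784855 -0.03654906  0.018     ]
 [ 0.59139613 -0.21244041  0.018     ]
 [ 0.5154792  -0.20958107  0.018     ]
 [ 0.52203668 -0.03373526  0.018     ]]
slot dir 87.9783819499924
blade [[ 0.5795 -0.114   0.154 ]
 [ 0.5394 -0.1403  0.154 ]
 [ 0.5318 -0.131   0.154 ]
 [ 0.5728 -0.1047  0.154 ]] [ 0.55587263 -0.12249397  0.154     ]
[0.04795125 0.01192193 0.04868137]
32.94927586782867
handle [[0.4759 0.3031 0.08  ]
 [0.4767 0.264  0.08  ]
 [0.4521 0.2631 0.08  ]
 [0.4513 0.3021 0.08  ]] [0.46403001 0.28307623 0.08      ]
[0.03905966 0.02462832 0.03900544]
nose [[0.47374885 0.12247141 0.005     ]
 [0.46110623 0.12212876 0.005     ]] [0.46742754 0.12230009 0.005     ]
scene plate [[ 0.5135 -0.0211  0.018 ]
 [ 0.6118 -0.0257  0.018 ]
 [ 0.6091 -0.2263  0.018 ]
 [ 0.507  -0.2221  0.018 ]] [ 0.56032957 -0.12378558  0.018     ]
blade [[ 0.5348 -0.1308  0.154 ]
 [ 0.577  -0.1042  0.154 ]
 [ 0.5842 -0.1146  0.154 ]
 [ 0.5424 -0.1422  0.154 ]] [ 0.55959171 -0.1229567   0.154     ]
wedge yaw -88.78940438837931 0.1608120344927179
```

```bash
cat >> h.py <<'E'
from scipy.spatial.transform import Rotation as Ro
def go(x,y,z,yaw):
    s=state(); R=Ro.from_euler('xyz',s['orientation'],degrees=True).as_matrix()
    d=R.T@(np.array([x,y,z])-s['ee_pos'])*100
    dy=(yaw-s['orientation'][2]+180)%360-180
    print('t',round(float(s['clock']),2),'pos',s['ee_pos'].round(4),s['orientation'].round(2),'F',s['wrist_force'].round(1),'M',s['ft_torque'].round(2),'w',round(float(s['grip_width']),4))
    print('row',d.round(2),round(-np.radians(dy),3))
E
python3 - <<'E'
from h import *
go(.558,-.123,.235,-57)
E
```

```text
t 0.25 pos [ 0.2473 -0.5186  0.1931] [-8.999e+01  7.000e-02 -6.451e+01] F [-0.2  0.5 -0.8] M [ 0.01 -0.02 -0.02] w 0.0857
row [-22.35  -4.16  45.07] -0.131
```

>>> apply_moves(commands=[[-11,-4,22,-0.06],[-22.35,-4.2,45.07,-0.13],[-22.35,-4.2,45.07,-0.13],[-22.35,-4.2,45.07,-0.13],[-22.35,-4.2,45.07,-0.13],[-22.35,-4.2,45.07,-0.13],[-22.35,-4.2,45.07,-0.13],[-22.35,-4.2,45.07,-0.13],[-22.35,-4.2,45.07,-0.13],[-22.35,-4.2,45.07,-0.13]], grip=0.6)

```text
clock: 1.5
ee_pos: [0.5577, -0.1229, 0.2351]
orientation: [-90.0, 0.1, -57.0]
wrist_force: [0.0, -0.5, 0.5]
grip_width: 0.0507
```

```bash
python3 - <<'E'
from h import *
go(.558,-.123,.124,-57); snap('wrist','w1.png')
E
```

```text
t 1.5 pos [ 0.5577 -0.1229  0.2351] [-9.004e+01  7.000e-02 -5.700e+01] F [ 0.  -0.5  0.5] M [-0.06 -0.    0.  ] w 0.0507
row [ 0.04 11.11  0.02] 0.0
```

View pics/w1.png

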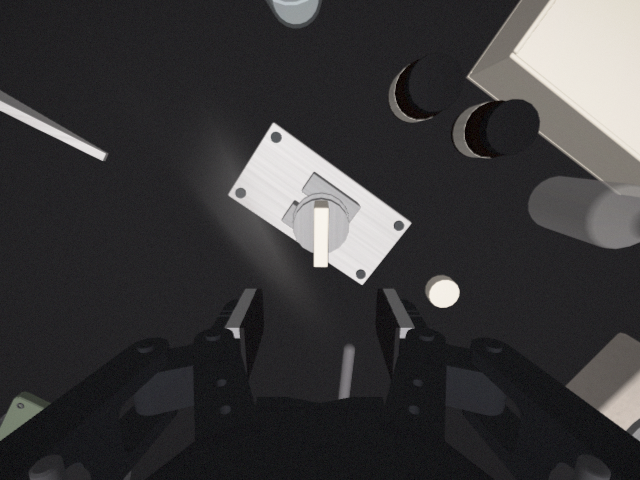

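The wrist picture shows the blade lined up with the jaw gap (col 320, rows 203–268), and the plate corners at (274,122), (411,223), (362,285) and (229,195).

```bash
cat >> h.py <<'E'
def wcam(s=None):
    s=s or state(); c=capture('wrist')
    R=Ro.from_euler('xyz',s['orientation'],degrees=True).as_matrix(); T=np.eye(4);T[:3,:3]=R;T[:3,3]=s['ee_pos']
    W=np.linalg.inv(T@c['T_tool_cam']); return dict(frame=c['frame'],K=c['K'],R=W[:3,:3],t=W[:3,3])
E
python3 - <<'E'
from h import *
c=wcam()
P=bp(c,[(274,122),(411,223),(362,285),(229,195)],.018);print(P.round(4),P.mean(0))
B=bp(c,[(314,208),(327,208),(327,267),(314,267)],.154);print(B.round(4),B.mean(0))
E
```

```text
[[ 0.612  -0.0285  0.018 ]
 [ 0.6032 -0.2256  0.018 ]
 [ 0.5052 -0.2221  0.018 ]
 [ 0.5137 -0.0255  0.018 ]] [ 0.5585151  -0.12539308  0.018     ]
[[ 0.5758 -0.107   0.154 ]
 [ 0.5814 -0.1156  0.154 ]
 [ 0.5405 -0.1424  0.154 ]
 [ 0.5347 -0.1334  0.154 ]] [ 0.55809112 -0.12459938  0.154     ]
```

>>> apply_moves(commands=[[0,5,0,0],[0,9,0,0],[0,11.1,0,0],[0,11.1,0,0],[0,11.1,0,0]])

```text
clock: 2.22
ee_pos: [0.5574, -0.1254, 0.1253]
orientation: [-90.0, -0.0, -57.2]
wrist_force: [0.6, -0.2, 0.5]
grip_width: 0.0511
```

>>> apply_moves(commands=[[0,0,0,0],[0,0,0,0],[0,0,0,0],[0,0,0,0],[0,0,0,0],[0,0,0,0]], grip=0, grip_force=70)

```text
clock: 2.98
ee_pos: [0.5574, -0.1253, 0.1253]
orientation: [-90.0, -0.0, -57.2]
wrist_force: [-0.6, -0.2, 0.2]
grip_width: -0.0003
```

```bash
python3 - <<'E'
from h import *
go(.558,-.124,.124,-57);go(.558,-.124,.124,-2); snap('scene','s2.png')
E
```

```text
t 2.98 pos [ 0.5574 -0.1253  0.1253] [-8.998e+01 -1.000e-02 -5.724e+01] F [-0.6 -0.2  0.2] M [ 0.    0.05 -0.02] w -0.0003
row [-0.08  0.13  0.12] -0.004
t 2.98 pos [ 0.5574 -0.1253  0.1253] [-8.998e+01 -1.000e-02 -5.724e+01] F [-0.6 -0.2  0.2] M [ 0.    0.05 -0.02] w -0.0003
row [-0.08  0.13  0.12] -0.964
```

View pics/s2.png

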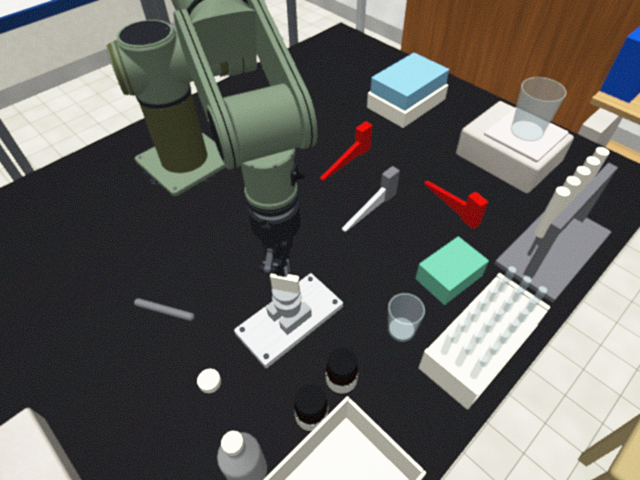

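```bash
python3 - <<'E'
from h import *
c=capture('scene');
for X in ([.5574,-.1253,.1253],[.5574,-.1253,.1443],[.558,-.124,.154],[.558,-.124,.088]):
    p=c['K']@(c['R']@np.array(X)+c['t']);print(X,p[:2]/p[2])
a=cv2.resize(c['frame'][220:340,220:340,::-1],None,fx=5,fy=5,interpolation=cv2.INTER_CUBIC); cv2.imwrite('pics/s2z.png',a)
snap('wrist','w2.png');snap('top','t2.png')
E
```

```text
[0.5574, -0.1253, 0.1253] [283.91677761 285.33057396]
[0.5574, -0.1253, 0.1443] [283.10211839 279.35250084]
[0.558, -0.124, 0.154] [283.45512979 275.99021741]
[0.558, -0.124, 0.088] [286.16963956 296.25842046]
```

View pics/s2z.png

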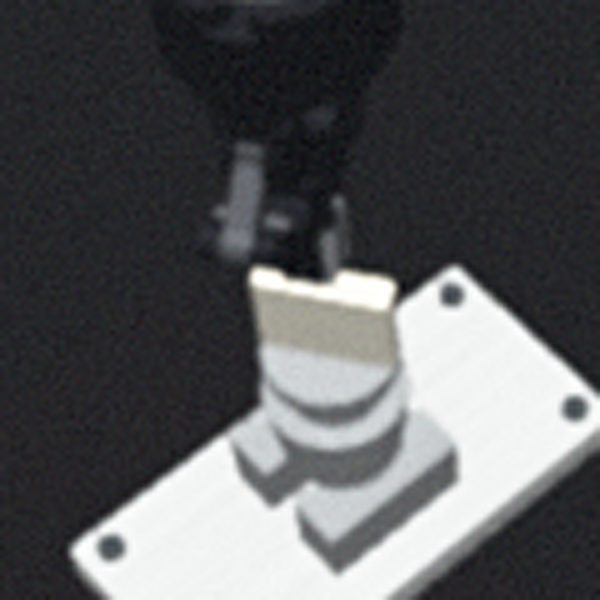

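View pics/w2.png

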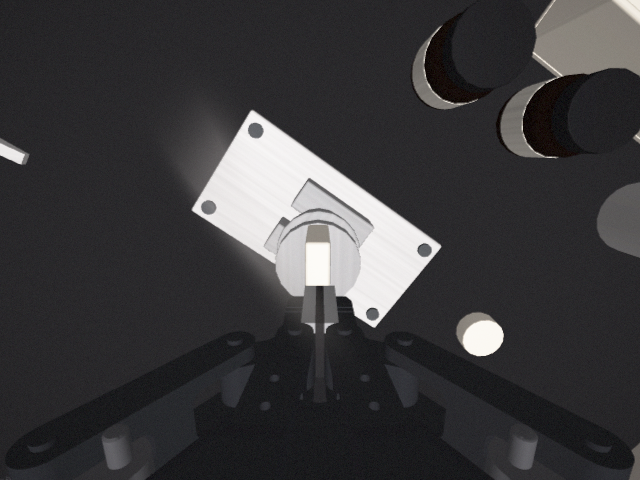

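The fingers shut above the blade: the scene picture has the tips at about (282,275), just over the blade's top. The tips therefore sit about 3–4 cm behind the reported TCP. I'll open, go lower in steps, and check.

>>> apply_moves(commands=[[0,0,0,0],[0,0,0,0],[0,0,0,0],[0,0.8,0,0],[0,1.6,0,0],[0,1.6,0,0]], grip=0.5)

```text
clock: 3.92
ee_pos: [0.5563, -0.1249, 0.1077]
orientation: [-90.1, 0.1, -57.2]
wrist_force: [0.3, -0.3, 0.4]
grip_width: 0.0428
```

```bash
python3 - <<'E'
from h import *
go(.558,-.124,.124,-57)
c=capture('scene')
a=cv2.resize(c['frame'][220:340,220:340,::-1],None,fx=5,fy=5,interpolation=cv2.INTER_CUBIC); cv2.imwrite('pics/s3z.png',a)
snap('wrist','w3.png')
E
```

```text
t 3.92 pos [ 0.5563 -0.1249  0.1077] [-90.08   0.13 -57.25] F [ 0.3 -0.3  0.4] M [-0.    0.03 -0.02] w 0.0428
row [ 0.01 -1.63  0.19] -0.004
```

View pics/s3z.png

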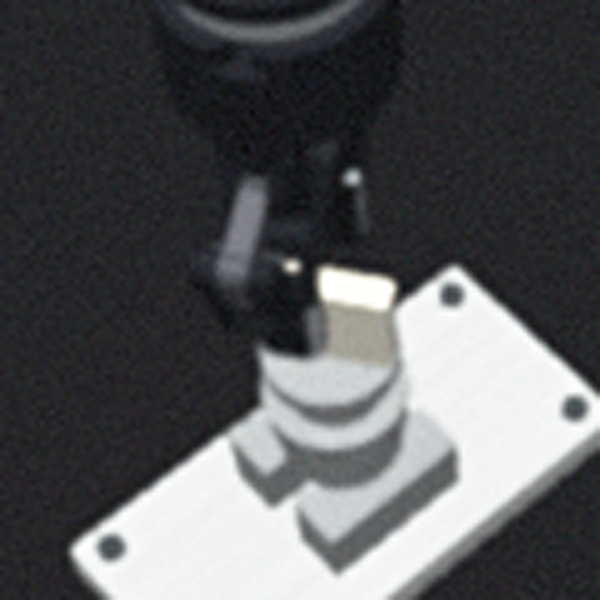

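View pics/w3.png

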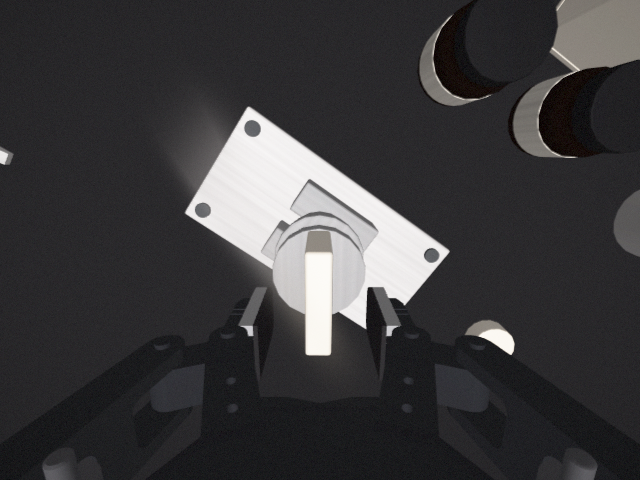

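```bash
python3 - <<'E'
from h import *
c=capture('scene');print(-c['R'].T@c['t'])
s=state();R=Ro.from_euler('xyz',s['orientation'],degrees=True).as_matrix()
for sg in(1,-1):
  for y in (0,-.01,-.02,-.03,-.04,-.05):
    o=[]
    for zz in (-.011,.011):
      X=s['ee_pos']+R@np.array([sg*.0214,y,zz]); p=c['K']@(c['R']@X+c['t']);o+=((p[:2]/p[2]-[220,220])*5).round(0).tolist()
    print(sg,y,o)
E
```

```text
[ 0.95230344 -0.40008247  0.83098323]
1 0 [277.0, 394.0, 336.0, 405.0]
1 -0.01 [275.0, 379.0, 334.0, 391.0]
1 -0.02 [272.0, 364.0, 332.0, 375.0]
1 -0.03 [270.0, 349.0, 330.0, 360.0]
1 -0.04 [267.0, 333.0, 328.0, 344.0]
1 -0.05 [264.0, 317.0, 326.0, 328.0]
-1 0 [310.0, 299.0, 367.0, 310.0]
-1 -0.01 [308.0, 284.0, 365.0, 294.0]
-1 -0.02 [306.0, 268.0, 364.0, 279.0]
-1 -0.03 [304.0, 252.0, 362.0, 263.0]
-1 -0.04 [301.0, 236.0, 360.0, 247.0]
-1 -0.05 [299.0, 219.0, 359.0, 230.0]
```

>>> apply_moves(commands=[[0,0.6,0.1,0],[0,1.2,0.2,0],[0,1.2,0.2,0],[0,1.2,0.2,0]])

```text
clock: 4.58
ee_pos: [0.5591, -0.1243, 0.0971]
orientation: [-90.0, -0.0, -57.2]
wrist_force: [-0.5, 1.0, 0.2]
grip_width: 0.0428
```

>>> apply_moves(commands=[[0,0,0,0],[0,0,0,0],[0,0,0,0],[0,0,0,0],[0,0,0,0]], grip=0, grip_force=70)

```text
clock: 5.2
ee_pos: [0.5594, -0.1244, 0.0975]
orientation: [-90.0, -0.0, -57.2]
wrist_force: [-0.4, 0.4, 2.9]
grip_width: 0.0105
```

```bash
python3 - <<'E'
from h import *
go(.558,-.124,.0957,-2)
c=capture('scene')
a=cv2.resize(c['frame'][220:340,220:340,::-1],None,fx=5,fy=5,interpolation=cv2.INTER_CUBIC); cv2.imwrite('pics/s4z.png',a)
E
```

```text
t 5.2 pos [ 0.5594 -0.1244  0.0975] [-8.997e+01 -3.000e-02 -5.725e+01] F [-0.4  0.4  2.9] M [0.1  0.08 0.04] w 0.0105
row [-0.1   0.18 -0.1 ] -0.964
```

View pics/s4z.png

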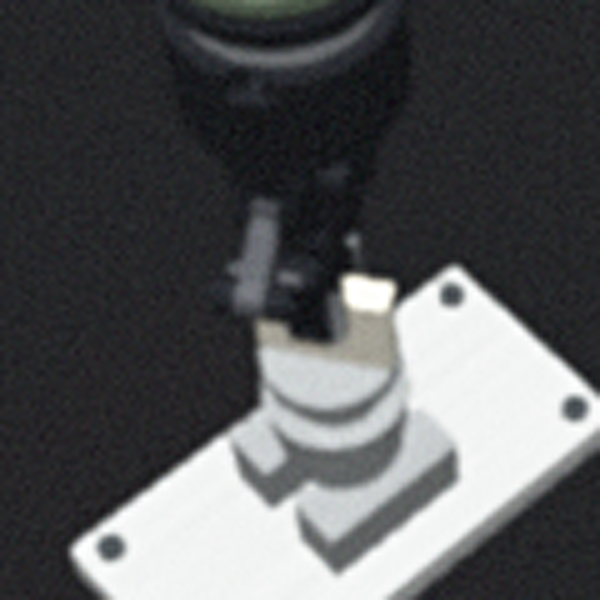

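>>> apply_moves(commands=[[0,0,0,-0.16],[-0.1,0,-0.1,-0.32],[-0.1,0,-0.1,-0.48],[-0.1,0,-0.1,-0.64],[-0.1,0,-0.1,-0.8],[-0.1,0,-0.1,-0.93],[-0.1,0,-0.1,-0.93],[-0.1,0,-0.1,-0.93]])

```text
clock: 6.25
ee_pos: [0.558, -0.1239, 0.097]
orientation: [-90.0, -0.0, -4.1]
wrist_force: [2.0, -0.1, -3.0]
grip_width: 0.01
```

```bash
python3 - <<'E'
from h import *
go(.558,-.124,.09,-2)
c=capture('top')
a=cv2.resize(c['frame'][200:275,320:435,::-1],None,fx=6.9,fy=6.9,interpolation=cv2.INTER_CUBIC); cv2.imwrite('pics/t5z.png',a)
snap('wrist','w5.png')
E
```

```text
t 6.25 pos [ 0.558  -0.1239  0.097 ] [-8.998e+01 -4.000e-02 -4.070e+00] F [ 2.  -0.1 -3. ] M [ 0.07 -0.5  -0.03] w 0.01
row [-0.    0.7  -0.01] -0.036
```

View pics/w5.png

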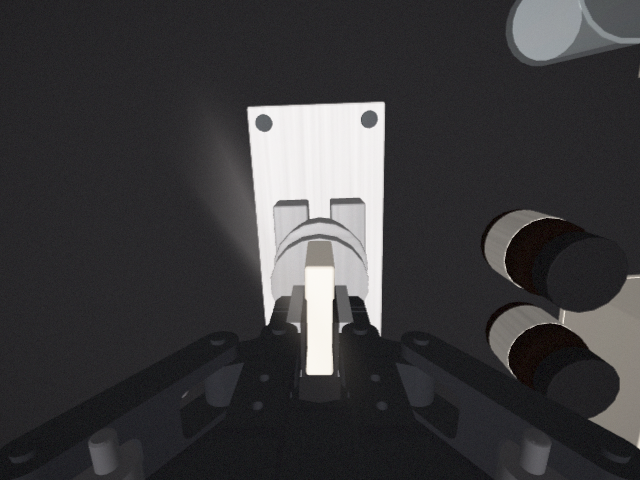

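The slot now lines up with the blade to within about 2°. The paddle's weight hangs in the grip (Fz −3 N). Next I press down while twisting.

>>> apply_moves(commands=[[0,0.3,0,-0.036],[0,0.6,0,-0.036],[0,0.9,0,-0.036],[0,0.9,0,-0.036]])

```text
clock: 6.85
ee_pos: [0.5587, -0.1242, 0.0888]
orientation: [-90.0, -0.1, -2.0]
wrist_force: [3.2, -0.2, -0.3]
grip_width: 0.0107
```

>>> apply_moves(commands=[[-0.05,0.3,0,0.06],[-0.05,0.5,0,-0.06],[-0.05,0.7,0,0.06],[-0.05,0.9,0,-0.06],[-0.05,1.0,0,0.06],[-0.05,1.1,0,-0.06],[-0.05,1.2,0,0.06],[-0.05,1.2,0,0]])

```text
clock: 7.85
ee_pos: [0.5591, -0.1236, 0.0816]
orientation: [-90.0, -0.2, -2.0]
wrist_force: [-5.7, 4.0, 21.0]
grip_width: 0.0101
```

```bash
python3 - <<'E'
from h import *
go(.558,-.124,.0815,-2)
c=capture('scene')
a=cv2.resize(c['frame'][220:340,220:340,::-1],None,fx=5,fy=5,interpolation=cv2.INTER_CUBIC); cv2.imwrite('pics/s6z.png',a)
E
```

```text
t 7.85 pos [ 0.5591 -0.1236  0.0816] [-89.98  -0.21  -1.95] F [-5.7  4.  21. ] M [ 0.89  1.02 -0.36] w 0.0101
row [-0.11  0.01 -0.04] 0.001
```

View pics/s6z.png

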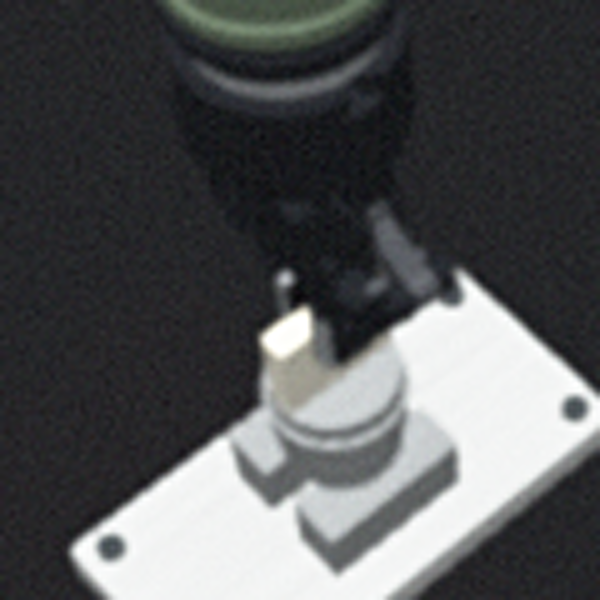

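>>> apply_moves(commands=[[-0.05,0.4,0,0.06],[-0.05,0.6,0,-0.06],[-0.05,0.7,0,0.06],[-0.05,0.7,0,-0.06],[-0.05,0.7,0,0.06],[-0.05,0.7,0,0]])

```text
clock: 8.65
ee_pos: [0.5592, -0.1236, 0.0815]
orientation: [-90.0, -0.3, -1.8]
wrist_force: [-11.5, 5.0, 31.7]
grip_width: 0.0105
```

```bash
python3 - <<'E'
from h import *
go(.558,-.124,.0815,-2)
c=capture('scene')
a=cv2.resize(c['frame'][260:320,250:325,::-1],None,fx=9,fy=9,interpolation=cv2.INTER_CUBIC); cv2.imwrite('pics/s7z.png',a)
E
```

```text
t 8.65 pos [ 0.5592 -0.1236  0.0815] [-90.01  -0.27  -1.79] F [-11.5   5.   31.7] M [ 0.9   1.91 -0.41] w 0.0105
row [-0.12  0.   -0.04] 0.004
```

View pics/s7z.png

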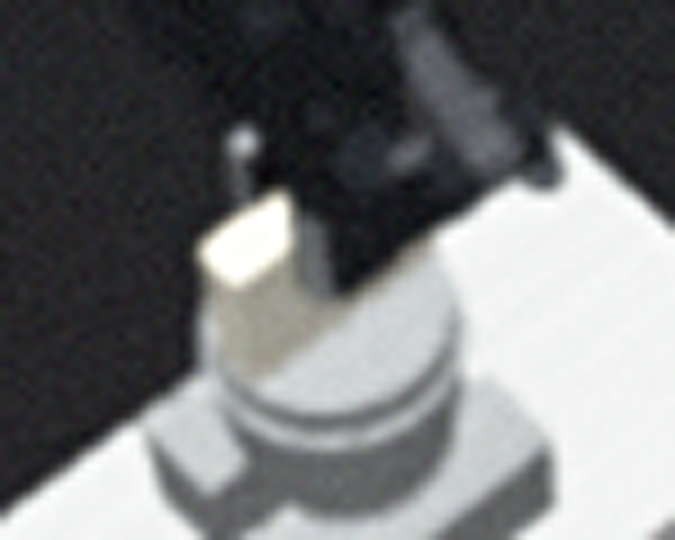

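No further travel under a 32 N push, and the shoulder lies on the rim. I'll relax and release.

>>> apply_moves(commands=[[-0.1,0,0,0],[-0.1,0,0,0]])

```text
clock: 8.95
ee_pos: [0.5588, -0.1236, 0.0828]
orientation: [-90.0, -0.3, -1.7]
wrist_force: [0.1, 1.7, 6.4]
grip_width: 0.0101
```

>>> apply_moves(commands=[[0,0,0,0],[0,0,0,0],[0,0,0,0],[0,-3,0,0],[0,-8,0,0],[0,-13,0,0],[0,-15,0,0],[0,-15,0,0]], grip=0.5)

```text
clock: 9.95
ee_pos: [0.5591, -0.1241, 0.2349]
orientation: [-90.1, -0.6, -1.7]
wrist_force: [-0.2, 0.9, -0.0]
grip_width: 0.0427
```

```bash
python3 - <<'E'
from h import *
go(.465,.282,.20,1.2)
c=wcam(); cv2.imwrite('pics/w8.png',c['frame'][:,:,::-1])
c=capture('scene')
a=cv2.resize(c['frame'][260:340,240:340,::-1],None,fx=7,fy=7,interpolation=cv2.INTER_CUBIC); cv2.imwrite('pics/s8z.png',a)
E
```

```text
t 9.95 pos [ 0.5591 -0.1241  0.2349] [-90.1   -0.57  -1.67] F [-0.2  0.9 -0. ] M [0.02 0.08 0.  ] w 0.0427
row [-10.62   3.31  40.32] -0.05
```

View pics/w8.png

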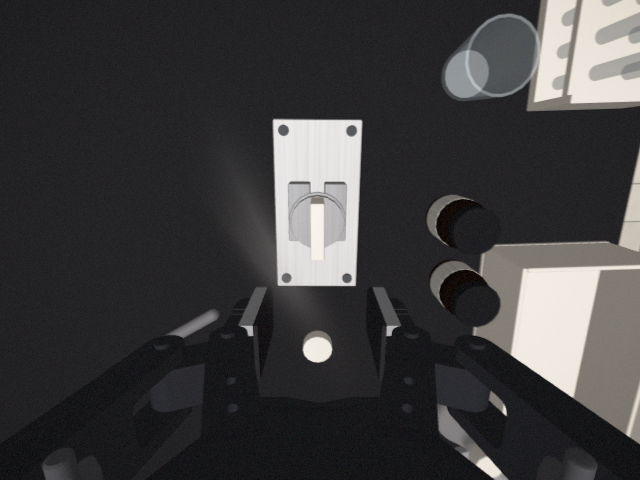

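View pics/s8z.png

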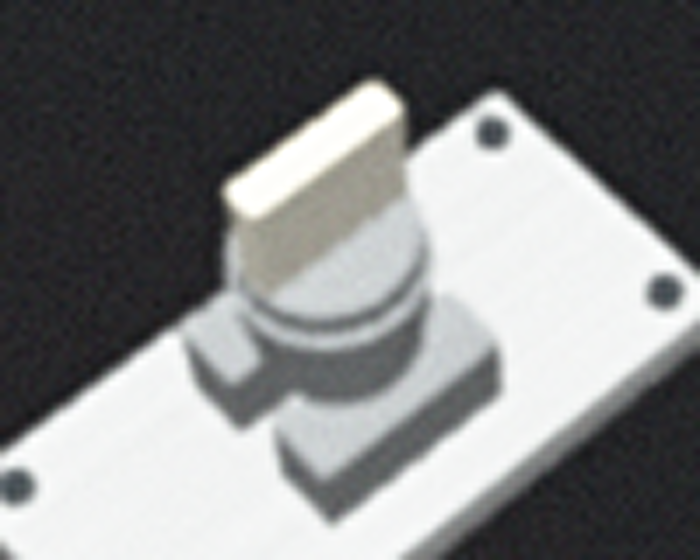

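```bash
python3 - <<'E'
from h import *
c=wcam();s=capture('scene')
P=bp(c,[(274,120),(362,120),(357,286),(278,286)],.018);print(P.round(4),P.mean(0)); d=P[0]+P[1]-P[2]-P[3];print(np.degrees(np.arctan2(d[1],d[0])))
Q=(np.array([(225,190),(378,80),(405,105),(248,218)])+.5)/7-.5+[240,260]
for z in(.134,.138,.142,.146):
  B=bp(s,Q,z);print(z,B.mean(0))
E
```

```text
[[ 0.5111 -0.0224  0.018 ]
 [ 0.6078 -0.0252  0.018 ]
 [ 0.6026 -0.2216  0.018 ]
 [ 0.5033 -0.2186  0.018 ]] [ 0.55617945 -0.12191831  0.018     ]
88.09436895492166
0.134 [ 0.55545542 -0.12116295  0.134     ]
0.138 [ 0.55773294 -0.12276367  0.138     ]
0.142 [ 0.56001046 -0.1243644   0.142     ]
0.146 [ 0.56228797 -0.12596512  0.146     ]
```

>>> apply_moves(commands=[[-3,0,6,0],[-10.6,0,40.3,-0.05],[-10.6,0,40.3,-0.05],[-10.6,0,40.3,-0.05],[-10.6,0,40.3,-0.05],[-10.6,0,40.3,-0.05],[-10.6,0,40.3,-0.05],[-10.6,0,40.3,-0.05],[-10.6,0,40.3,-0.05],[-10.6,0,40.3,-0.05]])

```text
clock: 11.4
ee_pos: [0.4625, 0.2815, 0.23]
orientation: [-90.0, -0.1, 1.1]
wrist_force: [-0.1, -0.3, 0.4]
grip_width: 0.0427
```

```bash
python3 - <<'E'
from h import *
go(.465,.282,.05,1.2)
c=wcam(); cv2.imwrite('pics/w9.png',c['frame'][:,:,::-1])
E
```

```text
t 11.4 pos [0.4625 0.2815 0.23  ] [-8.998e+01 -5.000e-02  1.090e+00] F [-0.1 -0.3  0.4] M [-0.04 -0.05 -0.02] w 0.0427
row [ 0.23 18.    0.03] -0.002
```

View pics/w9.png

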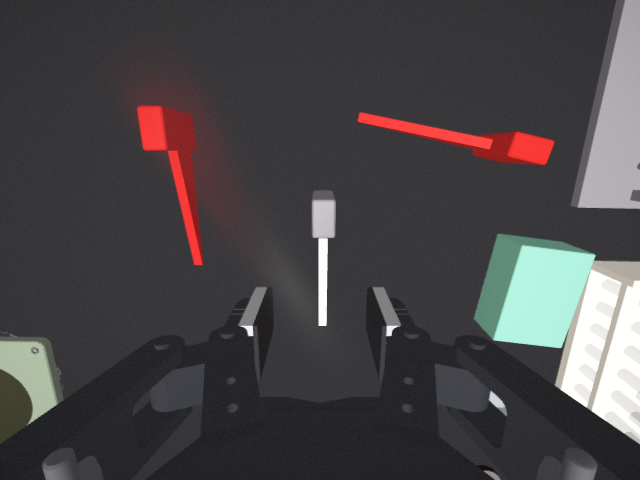

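```bash
python3 - <<'E'
from h import *
c=wcam()
H=bp(c,[(312,198),(335,198),(334,238),(313,238)],.08);print(H.round(4),H.mean(0))
N=bp(c,[(319,326),(326.5,326)],.005);print(N.mean(0))
a=N.mean(0)-H.mean(0);print(np.degrees(np.arctan2(a[1],a[0])))
E
```

```text
[[0.4554 0.304  0.08  ]
 [0.478  0.3044 0.08  ]
 [0.4783 0.2639 0.08  ]
 [0.457  0.2635 0.08  ]] [0.46715656 0.28393047 0.08      ]
[0.47072391 0.12190069 0.005     ]
-88.73874469605973
```

>>> apply_moves(commands=[[0.35,6,0.2,0],[0.35,12,0.2,0],[0.35,16,0.2,0],[0.35,19,0.2,0],[0.35,21,0.2,0],[0.35,21,0.2,0],[0.35,21,0.2,0]])

```text
clock: 12.38
ee_pos: [0.4677, 0.2838, 0.0215]
orientation: [-89.9, -0.2, 1.0]
wrist_force: [-0.8, -0.3, -0.3]
grip_width: 0.0424
```

>>> apply_moves(commands=[[0,0,0,0],[0,0,0,0],[0,0,0,0],[0,0,0,0],[0,0,0,0]], grip=0, grip_force=80)

```text
clock: 13.0
ee_pos: [0.469, 0.2842, 0.0232]
orientation: [-89.9, -0.4, 1.0]
wrist_force: [-0.6, -0.5, 5.4]
grip_width: 0.0223
```

```bash
python3 - <<'E'
from h import *
go(.465,.282,.05,1.2)
c=wcam(); cv2.imwrite('pics/w10.png',c['frame'][:,:,::-1])
snap('scene','s10.png')
E
```

```text
t 13.0 pos [0.469  0.2842 0.0232] [-89.87  -0.36   1.03] F [-0.6 -0.5  5.4] M [-0.24  0.12  0.01] w 0.0223
row [-0.39 -2.68 -0.21] -0.003
```

View pics/w10.png

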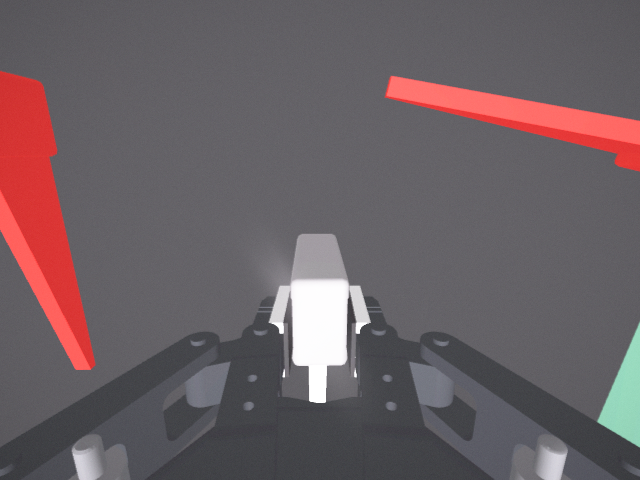

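View pics/s10.png

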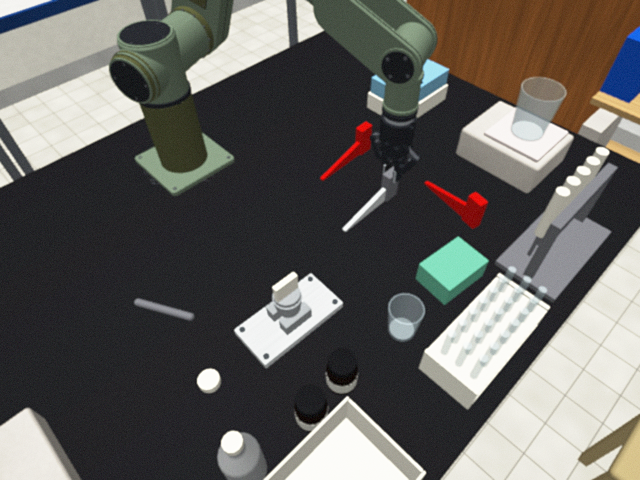

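```bash
python3 - <<'E'
from h import *
go(.565,.0864,.0632,-1.95)
E
```

```text
t 13.1 pos [0.469  0.2842 0.0232] [-89.87  -0.35   1.03] F [-0.9 -0.9  6.3] M [-0.21  0.14 -0.06] w 0.0223
row [  9.27  -3.99 -19.94] 0.052
```

>>> apply_moves(commands=[[0,-2,0,0],[0,-4,0,0],[2,-4,-4,0.02],[4,-4,-8.5,0.03],[6,-4,-13,0.04],[8,-4,-17,0.05],[9.27,-4,-19.9,0.052],[9.27,-4,-19.9,0.052],[9.27,-4,-19.9,0.052]])

```text
clock: 14.22
ee_pos: [0.5642, 0.0873, 0.0628]
orientation: [-89.8, -0.3, -2.0]
wrist_force: [1.0, 0.8, -2.3]
grip_width: 0.0224
```

```bash
python3 - <<'E'
from h import *
go(.565,.0864,.0632,-1.95)
c=capture('top'); cv2.imwrite('pics/t11.png',cv2.resize(c['frame'][190:290,230:430,::-1],None,fx=4,fy=4,interpolation=cv2.INTER_CUBIC))
c=capture('scene'); cv2.imwrite('pics/s11.png',cv2.resize(c['frame'][200:350,220:420,::-1],None,fx=4,fy=4,interpolation=cv2.INTER_CUBIC))
snap('wrist','w11.png')
E
```

```text
t 14.22 pos [0.5642 0.0873 0.0628] [-89.82  -0.27  -1.96] F [ 1.   0.8 -2.3] M [ 0.09  0.02 -0.01] w 0.0224
row [ 0.08 -0.04 -0.08] -0.0
```

View pics/t11.png

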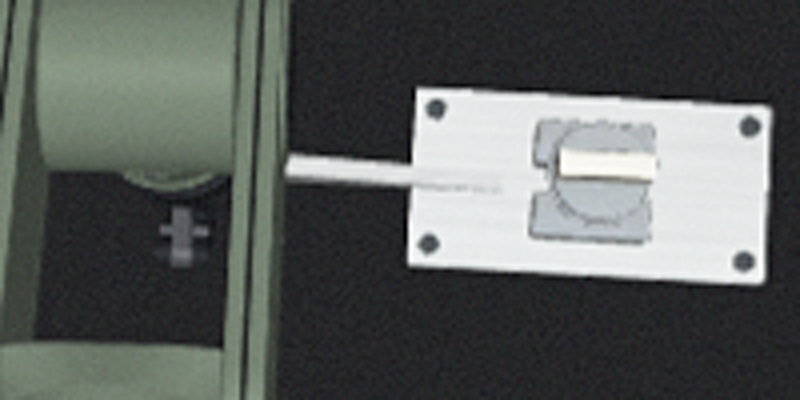

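View pics/s11.png

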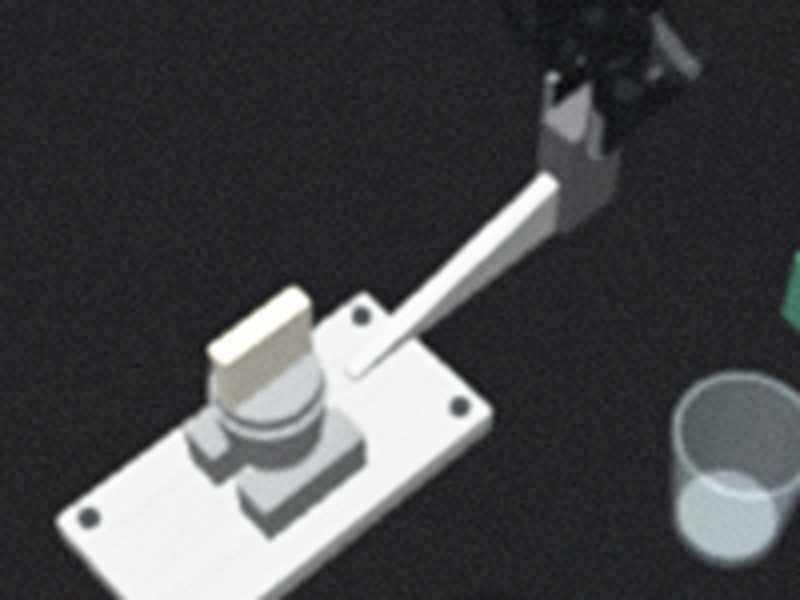

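```bash
python3 - <<'E'
from h import *
t=capture('top');s=capture('scene')
n=np.array([np.cos(np.radians(88.05)),np.sin(np.radians(88.05))]);m=np.array([n[1],-n[0]])
def rep(X,l): 
    d=X[:2]-[.558,-.1235];print(l,X.round(4),'along',d@n,'lat',d@m)
f=lambda p,k,x,y:(np.array(p)+.5)/k-.5+[x,y]
rep(bp(t,f((500,188),4,230,190),.042)[0],'nose top')
rep(bp(s,f((353,377),4,220,200),.042)[0],'nose scene')
for p in [(545,165),(541,195)]: rep(bp(t,f(p,4,230,190),.048)[0],'slot edges top')
for p in [(221,480),(265,535),(245,478),]: rep(bp(s,f(p,4,220,200),.018)[0],'scene cheek bottom')
p=state()['ee_pos']; rep(p,'ee')
E
```

```text
nose top [ 0.5517 -0.0724  0.042 ] along 0.05089069883137001 lat -0.008037665616252436
nose scene [ 0.5599 -0.0724  0.042 ] along 0.05114022460084861 lat 0.00013748431592431825
slot edges top [ 0.5643 -0.0966  0.048 ] along 0.027139203052322307 lat 0.0053787858041586725
slot edges top [ 0.5477 -0.0946  0.048 ] along 0.028512292686484968 lat -0.01123152597915409
scene cheek bottom [ 0.546  -0.1499  0.018 ] along -0.026840566707232713 lat -0.011049743236052017
scene cheek bottom [ 0.5841 -0.1545  0.018 ] along -0.03013236349677812 lat 0.027131692803752917
scene cheek bottom [ 0.5535 -0.1408  0.018 ] along -0.01741851900586159 lat -0.0038686502994410366
ee [0.5645 0.0878 0.0632] along 0.21140364594433206 lat -0.0006498333045885298
```

View pics/w11.png

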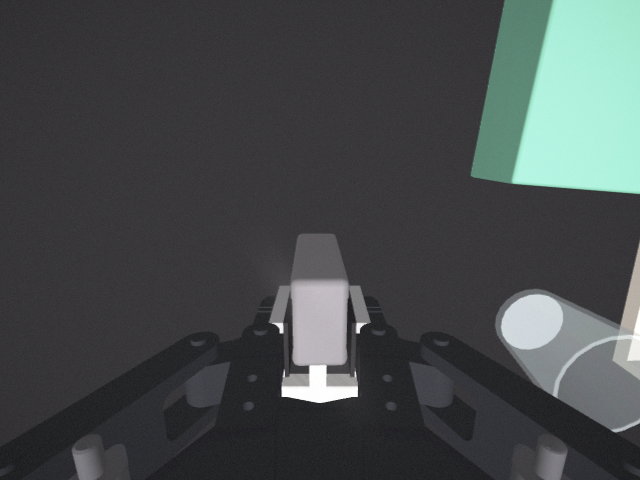

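```bash
python3 - <<'E'
from h import *
c=capture('top'); a=c['frame'][215:255,310:400,::-1].astype(float); a=np.clip((a-120)*1.9,0,255).astype(np.uint8)
cv2.imwrite('pics/t12.png',cv2.resize(a,None,fx=8.8,fy=8.8,interpolation=cv2.INTER_CUBIC))
c=capture('scene'); a=c['frame'][265:335,270:345,::-1].astype(float);a=np.clip((a-90)*1.55,0,255).astype(np.uint8)
cv2.imwrite('pics/s12.png',cv2.resize(a,None,fx=8.5,fy=8.5,interpolation=cv2.INTER_CUBIC))
E
```

```text
(no output)
```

View pics/t12.png

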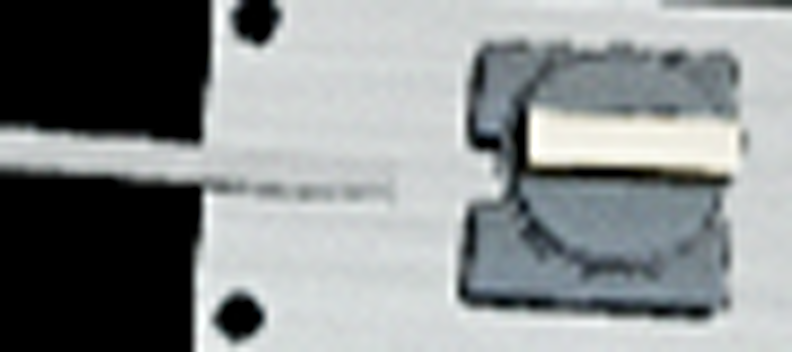

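View pics/s12.png

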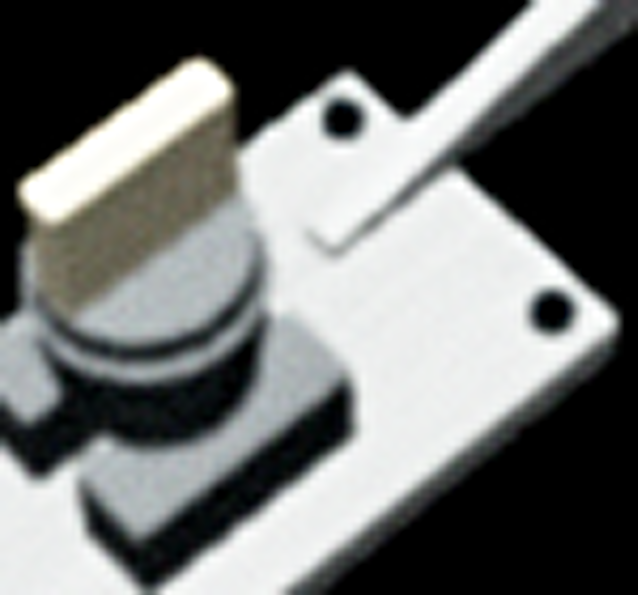

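>>> apply_moves(commands=[[0.18,0.8,0,-0.004],[0.18,1.5,0,-0.004],[0.18,2.0,0,-0.004],[0.18,2.1,0,-0.004],[0.18,2.1,0,-0.004]])

```text
clock: 15.2
ee_pos: [0.5667, 0.0875, 0.0422]
orientation: [-89.9, -0.3, -1.7]
wrist_force: [0.1, -0.1, -1.3]
grip_width: 0.0221
```

```bash
python3 - <<'E'
from h import *
go(.565,.0864,.0412,-1.95)
c=capture('top'); a=c['frame'][215:255,310:400,::-1].astype(float); a=np.clip((a-120)*1.9,0,255).astype(np.uint8)
cv2.imwrite('pics/t13.png',cv2.resize(a,None,fx=8.8,fy=8.8,interpolation=cv2.INTER_CUBIC))
c=capture('scene'); a=c['frame'][265:335,270:345,::-1].astype(float);a=np.clip((a-90)*1.55,0,255).astype(np.uint8)
cv2.imwrite('pics/s13.png',cv2.resize(a,None,fx=8.5,fy=8.5,interpolation=cv2.INTER_CUBIC))
E
```

```text
t 15.2 pos [0.5667 0.0875 0.0422] [-89.86  -0.33  -1.66] F [ 0.1 -0.1 -1.3] M [ 0.08 -0.01  0.02] w 0.0221
row [-0.16  0.1  -0.11] 0.005
```

View pics/t13.png

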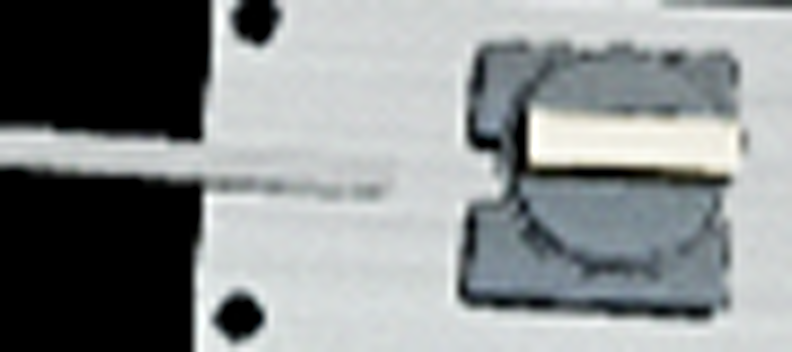

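View pics/s13.png

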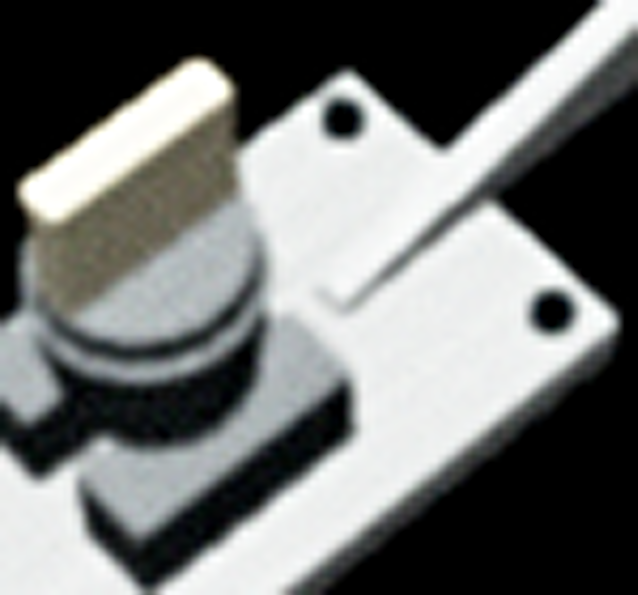

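```bash
python3 - <<'E'
from h import *
t=capture('top');s=capture('scene')
n=np.array([np.cos(np.radians(88.05)),np.sin(np.radians(88.05))]);m=np.array([n[1],-n[0]])
f=lambda p,k,x,y:(np.array(p)+.5)/k-.5+[x,y]
H=bp(s,[f((343,118),8.5,270,265),f((551,312),8.5,270,265)],.018)[:,:2].mean(0)
for p in [(318,292),(345,312)]:
  X=bp(s,f(p,8.5,270,265),.0235)[0,:2]; print('scene',(X-H)@m,(X-H)@n)
H=bp(t,[f((255,20),8.8,310,215),f((239,317),8.8,310,215)],.018)[:,:2].mean(0)
for p in [(390,195)]:
  X=bp(t,f(p,8.8,310,215),.02)[0,:2]; print('top lower edge',(X-H)@m,(X-H)@n)
for p in [(473,140),(473,208)]:
  X=bp(t,f(p,8.8,310,215),.048)[0,:2]; print('top slot',(X-H)@m,(X-H)@n)
E
```

```text
scene -0.0012723466605164243 -0.039663602397552816
scene 0.007292450036859636 -0.03862125276580038
top lower edge -0.00508045383487276 -0.03664026810662446
top slot 0.00720862466682189 -0.05553977378346627
top slot -0.009786032320846672 -0.05638298760059658
```

>>> apply_moves(commands=[[-0.1,0.1,0,0],[-0.1,0.15,-0.8,0],[-0.1,0.15,-1.6,0],[-0.1,0.15,-2.4,0],[-0.1,0.15,-3.2,0],[-0.1,0.15,-3.2,0]])

```text
clock: 16.15
ee_pos: [0.5651, 0.0546, 0.0411]
orientation: [-89.9, -0.4, -1.7]
wrist_force: [-0.3, -0.5, -1.7]
grip_width: 0.0221
```

```bash
python3 - <<'E'
from h import *
go(.565,.0864,.0412,-1.95)
c=capture('top'); a=c['frame'][215:255,310:400,::-1].astype(float); a=np.clip((a-120)*1.9,0,255).astype(np.uint8)
cv2.imwrite('pics/t14.png',cv2.resize(a,None,fx=8.8,fy=8.8,interpolation=cv2.INTER_CUBIC))
c=capture('scene'); a=c['frame'][265:335,270:345,::-1].astype(float);a=np.clip((a-60)*1.3,0,255).astype(np.uint8)
cv2.imwrite('pics/s14.png',cv2.resize(a,None,fx=8.5,fy=8.5,interpolation=cv2.INTER_CUBIC))
E
```

```text
t 16.15 pos [0.5651 0.0546 0.0411] [-89.87  -0.38  -1.72] F [-0.3 -0.5 -1.7] M [-0.09  0.   -0.03] w 0.0221
row [-0.11 -0.    3.18] 0.004
```

View pics/t14.png

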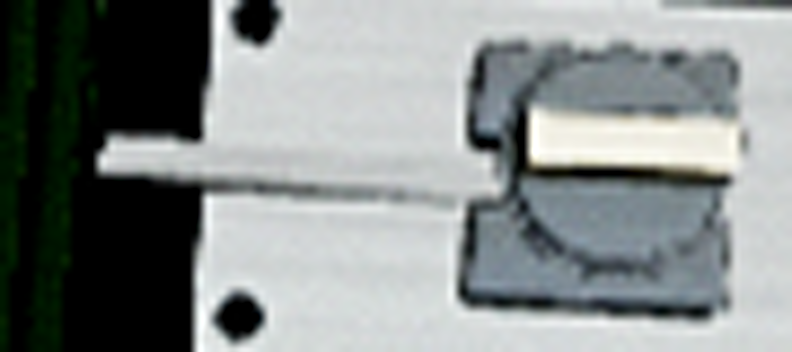

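View pics/s14.png

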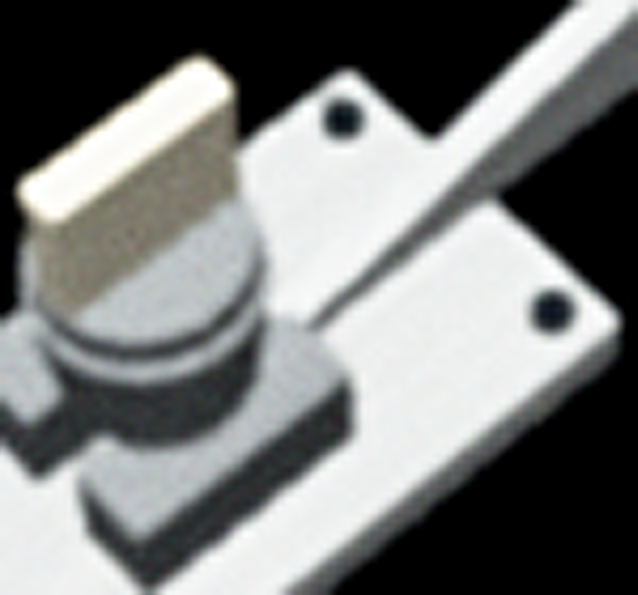

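>>> apply_moves(commands=[[0,0.1,-0.8,0],[0,0.1,-1.6,0],[0,0.1,-2.4,0],[0,0.1,-3.2,0],[0,0.1,-4.0,0],[0,0.1,-4.0,0]])

```text
clock: 17.0
ee_pos: [0.5649, 0.0141, 0.0408]
orientation: [-89.9, -0.5, -1.7]
wrist_force: [1.0, 0.0, 4.8]
grip_width: 0.0224
```

>>> apply_moves(commands=[[0,0.1,-0.6,0],[0,0.1,-1.2,0],[0,0.1,-1.8,0],[0,0.1,-2.4,0],[0,0.1,-3.0,0],[0,0.1,-3.0,0]])

```text
clock: 17.75
ee_pos: [0.5652, -0.0139, 0.0411]
orientation: [-89.7, -0.6, -1.7]
wrist_force: [0.2, 8.1, 8.8]
grip_width: 0.0225
```

```bash
python3 - <<'E'
from h import *
go(.5615,-.0365,.0412,-1.7)
snap('scene','s15.png')
c=capture('scene'); cv2.imwrite('pics/s15.png',cv2.resize(c['frame'][200:350,220:420,::-1],None,fx=4,fy=4,interpolation=cv2.INTER_CUBIC))
E
```

```text
t 17.75 pos [ 0.5652 -0.0139  0.0411] [-89.69  -0.64  -1.74] F [0.2 8.1 8.8] M [ 1.09 -0.08  0.02] w 0.0225
row [-0.31 -0.03 -2.27] -0.001
```

View pics/s15.png

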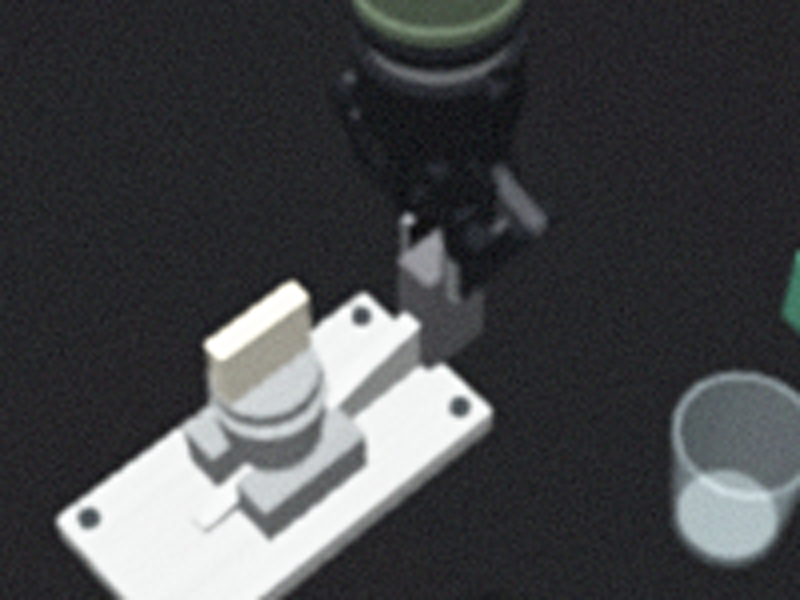

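>>> apply_moves(commands=[[0,0.05,-0.7,0],[0,0.05,-1.2,0],[0,0.05,-1.7,0],[0,0.05,-2.2,0],[0,0.05,-2.5,0],[0,0.05,-2.5,0]])

```text
clock: 18.6
ee_pos: [0.5652, -0.0377, 0.0412]
orientation: [-89.6, -0.7, -1.8]
wrist_force: [-0.1, 6.2, 5.7]
grip_width: 0.0223
```

```bash
python3 - <<'E'
from h import *
go(.5615,-.0365,.0412,-1.7)
c=capture('scene'); cv2.imwrite('pics/s16.png',cv2.resize(c['frame'][220:340,230:350,::-1],None,fx=5,fy=5,interpolation=cv2.INTER_CUBIC))
c=capture('top'); cv2.imwrite('pics/t16.png',cv2.resize(c['frame'][200:275,320:435,::-1],None,fx=6.9,fy=6.9,interpolation=cv2.INTER_CUBIC))
E
```

```text
t 18.6 pos [ 0.5652 -0.0377  0.0412] [-89.57  -0.73  -1.75] F [-0.1  6.2  5.7] M [ 0.71 -0.11  0.01] w 0.0223
row [-0.37 -0.01  0.11] -0.001
```

View pics/s16.png

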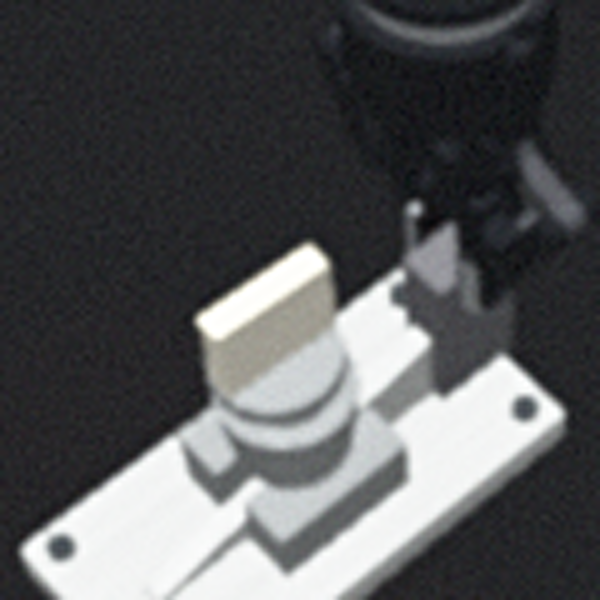

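View pics/t16.png

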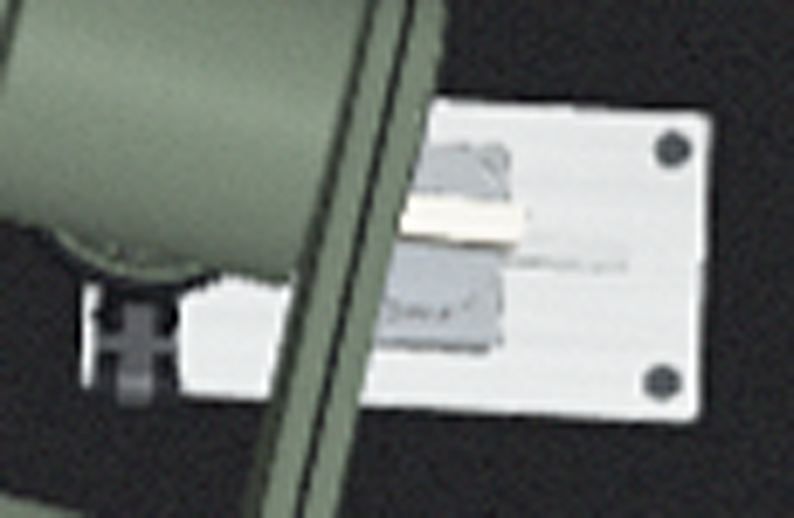

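```bash
python3 - <<'E'
from h import *
t=capture('top');s=capture('scene')
n=np.array([np.cos(np.radians(88.05)),np.sin(np.radians(88.05))]);m=np.array([n[1],-n[0]])
f=lambda p,k,x,y:(np.array(p)+.5)/k-.5+[x,y]
X=bp(t,f((629,258),6.9,320,200),.021)[0,:2]-[.5563,-.1236];print(X@n,X@m)
Q=f([(196,320),(312,243),(332,262),(212,342)],5,230,220)
for z in(.146,.150,.154):print(z,bp(s,Q,z).mean(0))
E
```

```text
-0.07484248654637903 0.0015379074960918866
0.146 [ 0.55497515 -0.12479397  0.146     ]
0.15 [ 0.55729537 -0.12640154  0.15      ]
0.154 [ 0.55961559 -0.1280091   0.154     ]
```

>>> apply_moves(commands=[[0,0,0,0],[0,0,0,0]])

```text
clock: 19.05
ee_pos: [0.5652, -0.0376, 0.0412]
orientation: [-89.6, -0.7, -1.7]
wrist_force: [0.3, 2.4, 4.6]
grip_width: 0.0222
```

>>> apply_moves(commands=[[0,0,0,0],[0,0,0,0],[0,0,0,0],[0,0,0,0],[0,-3,0,0],[0,-8,0,0],[0,-13,4,0],[0,-16,8,0],[0,-16,12,0],[0,-16,15,0]], grip=0.5)

```text
clock: 20.3
ee_pos: [0.5679, 0.1127, 0.2033]
orientation: [-89.6, -0.8, -1.7]
wrist_force: [-0.3, 0.4, -0.3]
grip_width: 0.043
```

>>> apply_moves(commands=[[-5,0,6,0],[-10,0,12,0],[-10,0,18,0],[-10,0,18,0],[-10,0,18,0]])

```text
clock: 20.92
ee_pos: [0.4724, 0.2972, 0.2032]
orientation: [-89.6, -0.8, -1.5]
wrist_force: [0.3, -0.5, 0.7]
grip_width: 0.0428
```

```bash
python3 - <<'E'
from h import *
go(.5615,-.0365,.0412,-1.7)
c=capture('scene'); cv2.imwrite('pics/s17.png',c['frame'][:,:,::-1]);cv2.imwrite('pics/s17z.png',cv2.resize(c['frame'][220:340,230:350,::-1],None,fx=5,fy=5,interpolation=cv2.INTER_CUBIC))
c=capture('top'); cv2.imwrite('pics/t17.png',c['frame'][:,:,::-1]);cv2.imwrite('pics/t17z.png',cv2.resize(c['frame'][200:275,320:435,::-1],None,fx=6.9,fy=6.9,interpolation=cv2.INTER_CUBIC))
E
```

```text
t 20.93 pos [0.4724 0.2972 0.2032] [-89.56  -0.83  -1.48] F [ 0.3 -0.5  0.7] M [ 0.03 -0.02 -0.  ] w 0.0428
row [  9.54  16.08 -33.25] 0.004
```

View pics/s17z.png

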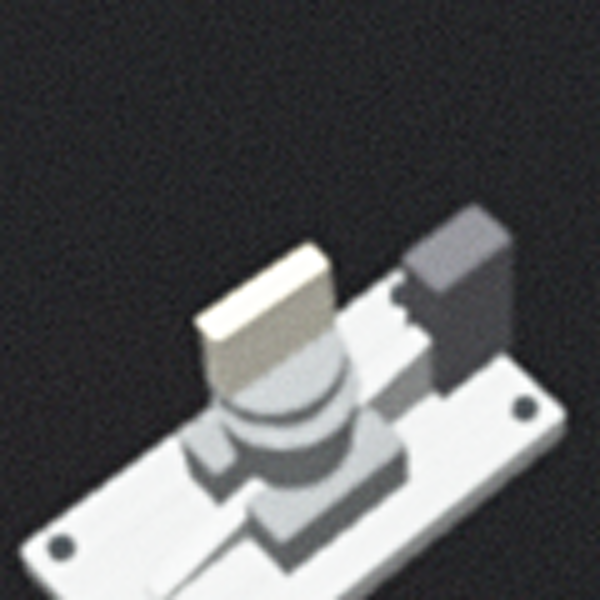

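View pics/t17z.png

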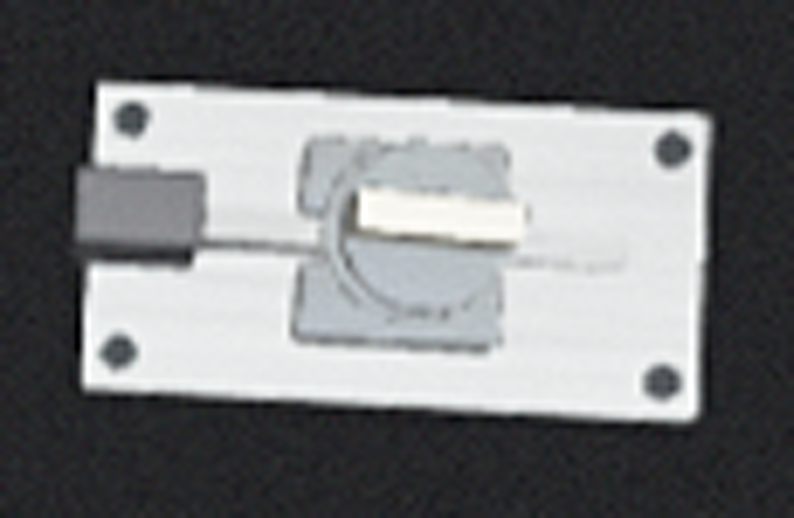

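View pics/t17.png

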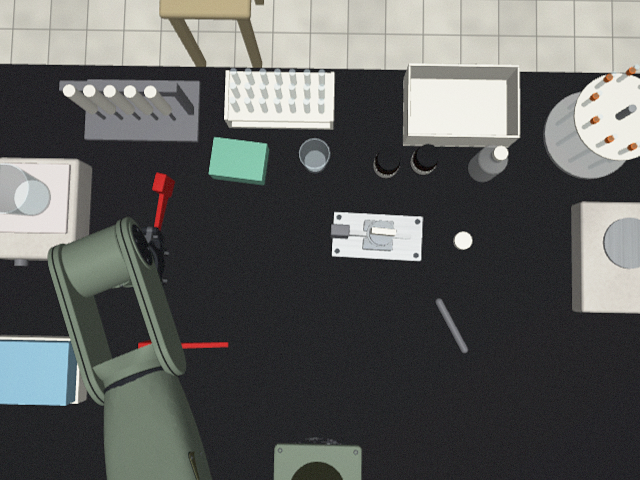

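```bash
python3 - <<'E'
from h import *
t=capture('top');s=capture('scene')
n=np.array([np.cos(np.radians(88.05)),np.sin(np.radians(88.05))])
f=lambda p,k,x,y:(np.array(p)+.5)/k-.5+[x,y]
X=bp(t,f((141,210),6.9,320,200),.098)[0,:2]-[.5563,-.1236];print('handle along',X@n)
B=bp(t,f((442,213),6.9,320,200),.15)[0];print('blade',B)
# height: least squares ray intersection top/scene blade-top centre
from scipy.optimize import least_squares
pt=f((442,213),6.9,320,200);ps=f((263,292),5,230,220)
pr=lambda c,X:(lambda p:p[:2]/p[2])(c['K']@(c['R']@X+c['t']))
r=least_squares(lambda X:np.r_[pr(t,X)-pt,pr(s,X)-ps],[.558,-.12,.15]);print(r.x,r.fun)
finish_job()
E
```

```text
handle along 0.08476031705319308
blade [ 0.55565652 -0.12638355  0.15      ]
[ 0.55607381 -0.12625181  0.14805741] [-0.14854862 -0.11079836 -0.16024957  0.01867798]
the job is handed in; nothing more can be done
```

The paddle was seated and then lifted about a centimetre by the wedge, and the job is handed in at about 21 s on the clock.

**Seating:** I turned the paddle about 53–55° into line with the slot and pushed it down with small twists. It stopped firmly: no further travel under a 32 N push, with the shoulder on the rim and the blade's top at about 138 mm. Then I let go.

**Wedge:** I picked up the grey wedge and drove it through the slot, thin end first. I did not touch the paddle again after that. The wedge stayed put when released.

**Last checks:**
- **Nose:** it is about 72–75 mm past the axis, with the handle about 85–88 mm before it.
- **Lift:** the blade's top now measures 148–150 mm, so the paddle is up about 10–12 mm.
- **Bystanders:** they look unmoved in the final top view, where the arm hides part of one red look-alike.
- **Arm:** it is clear of everything.

**Disagreements:**
- **Fingertips:** they sat about 3 cm behind the reported TCP, so the first close missed, shutting in the air just above the blade. I re-gripped lower.
- **Cameras:** the top and scene cameras disagreed by about 3–4 mm along world x, so I used relative measurements for lining up the slot.

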